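Seat an organ pipe on the voicing chest and draw its tuning stopper

ROBOT

A 7-joint arm with a two-finger parallel gripper is mounted at the origin on the work surface. World frame = base frame: x ahead of the robot, y to its left, z up, the work surface at z = 0. Lengths are in m, angles in rad, forces in N, time in s.
With the tool pointing down it reaches from about 0.4 to 0.925 m from the base axis. Payload 4.1 kg.
Tool frame: the origin (TCP) lies on the centre line of the jaws, within the pads' length; the fingertips stand 19 mm ahead of it and the grasp point (between the pads) is the TCP; z points along the fingers, x is the direction in which the jaws open and shut, and the axes are right-handed (so a half turn about z gives the same grasp; the last joint's range is limited). The gripper opens to 85 mm and grips with 20 to 120 N. Pads are 22 mm wide; open, the fingers measure 114 mm over their backs; the gripper's body (76 mm by 85 mm) begins 54 mm behind the grasp point. The pads swing forward as they close: fully open they stand 13 mm farther back than shut.
Start: joints at [-1.446, 0.398, 0.045, 1.537, -0.019, 1.207, -0.051], TCP at [0.144, 0.634, 0.25] pointing down, gripper open.
Joint ranges: [-2.82, 2.82], [-0.49, 2.23], [-1.37, 1.46], [0, 2.46], [-1.36, 4.5], [0.23, 2], [-2.94, 2.94]. Speed limits (rad/s): [2.57, 2.57, 3.14, 3.14, 3.14, 3.14, 3.14].

INTERFACE

Orientations are given as a unit quaternion [w, x, y, z].
In Python, from plant import bot, snapshot, camera_params gives the robot as it stands.
- The arm moves only by the tool play_rows, never from a script. Its argument "plan" is one flat list of numbers, 4 for each row, row after row: the shift along the tool's x, y, z in units of 30 mm (1.0 is 30 mm), then the turn about the tool's z in units of 5 degrees (1.0 is 5 degrees). A call has 1 to 10 rows; each row is the pose to reach, as a shift and turn from the pose commanded when the call began, along the tool's axes at that moment; what a row does not reach only later rows make up. A row lasts 1/8 s, in which the tool goes at most 62.5 mm and 10.7 degrees, less where a joint would pass 70% of its speed; a pose out of reach is approached as far as the arm can. A call with a gripper value outside its range is refused whole. "gripper" is the opening, from -1 (shut) to 1 (fully open), so that 0 is half open, set as the call begins (left out, the last holds). The fingers move at their own pace and stop on an object; the grip force is fixed at half the most. Time passes only in rows, so rows that repeat a pose let the fingers close. It gives the time, the measured TCP pose, the force and the opening at its end, in the units of the state.
- bot.get_state(): the state, without advancing time (a new reading comes with each control period).
- snapshot(name): name is "scene" or "top" or "wrist"; returns the picture (420x560x3 uint8, red, green, blue); there is no depth.
- camera_params(name): a dict with "intrinsics" (3x3 intrinsics, pixels), "world_to_cam" (4x4, takes a point from world to camera coordinates). Camera axes: x right, y down, z forward; pixel columns grow to the right and rows downward; lengths in m; the calibration is good to about 2 mm. A picture is of the moment at which its call begins: read the wrist's pose just before it. camera_params takes no time and is no camera call; for the wrist camera it gives the pose at the moment of the call.
- bot.finish_job(): hands the job in, once; it reports no verdict.
The state is a dict: "time": time; "joint_positions": joint angles; "qvel": joint speeds; "joint_efforts": joint torques, N m; "eef_pos": TCP position; "eef_rot": TCP orientation; "contact_force": force on the tool from outside, world axes, zero at the start; "moment": the same for the moment, N m; "finger_gap": finger opening in m.
Only numpy, scipy, OpenCV 4.12 (cv2) and the standard library are available. Lean on these libraries where they do the work, as an engineer would, in place of code of your own. Each camera call takes 0.05 s, during which the arm holds its last target.

TASK

On the voicing chest, the tallest of the three square wooden organ pipes has not gone fully down into its toe hole. First press it down through its stopper until it is fully home, then draw its stopper straight up, without lifting the pipe, until the pale line around the shank comes level with the top of the pipe (40 mm out; never right out), and finish there: the program ends with the gripper still holding the stopper steady in the bore. Leave the other pipes' stoppers and everything else on the bench alone.

Things in the scene. Friction and masses are not known exactly. Their poses are not given: they have to be found in the camera images.
- pipe (a joint): how far the tallest pipe stands proud of its seat, m: 0 = foot fully home (hard stop on the rigid chest); starts 0.008 to 0.013, at most 0.03, grows upward. Stiff fit: it stays where it is left; pressing it down takes about 6 N, an upward pull of more than about 12 N lifts it
- tube: the tallest pipe: upright pale wooden square tube 42 x 42 mm outside, 140 mm long, bore 26 x 26 mm, open at the top; dark mouth slit low on its -x face. Origin: centre of the bore at the top edge; z up, x and y square to the faces. With the pipe home the origin is 218 mm above the bench (chest 60, dark foot collar 18, tube 140 mm). Rises with pipe
- stopper: loose dark wooden stopper in the tallest pipe, 70 g. Origin on its axis under a 34 x 34 x 6 mm shoulder that rests on the tube's top at the start. Above the shoulder a square handle 22 x 22 x 36 mm, top 42 mm over the origin; below it a 25 x 25 mm shank 75 mm long in the bore (1 mm play), a pale line round it 40 mm below the origin. Axes as the tube's. Let go, it slides down
- chest: voicing chest, fixed wooden box 164 x 314 x 60 mm, origin under its centre; three toe holes along its y axis at -80, 0 and +80 mm; the three pipes stand in them in any order, square to the chest
- stopper_b: stopper of the middle-height pipe (tube 85 mm long, its top 163 mm above the bench), same form with a handle 22 x 22 mm, 22 mm high, its top 28 mm above the origin; shank 65 mm. Origin at the underside of its shoulder. Leave alone
- stopper_c: stopper of the shortest pipe (tube 65 mm long, its top 143 mm above the bench), handle as on the middle one, shank 45 mm. Origin at the underside of its shoulder. Leave alone
- toe_plug: brass cylinder 22 mm across, 28 mm high, standing on one end of the chest, origin under its centre. Leave alone
- glue: glue jar 64 mm across, 85 mm high, standing on the bench, origin under its centre. Leave alone
- mallet: mallet 240 mm long lying on the bench. Leave alone
- tape: roll of paper tape 100 mm across, 24 mm high, lying flat on the bench. Leave alone
- offcut: wooden offcut 160 x 45 x 30 mm on the bench. Leave alone
- offcut2: wooden offcut 120 x 60 x 18 mm on the bench. Leave alone
- knife: thin-bladed spatula 260 mm long lying on the bench. Leave alone
Mind the look-alikes: they are no part of the job. Leave any blue or green look-alike of the stopper alone.

How it is judged:
On the way:
1. the tallest pipe is pressed fully home with its stopper still in (value of joint pipe below 0.002 m and z of stopper in the frame of tube below 0.004 m), for 0.1 s.
At the end, for the whole second after the job is handed in: The tallest pipe is home (within 3 mm), its stopper is drawn out 40 mm (within 6 mm), straight in the bore (within 5 mm and 0.06 rad of its axis), gripped by the fingers (over 2 N), not jammed against the bore (under 10 N) and still (value of joint pipe below 0.003 m and z of stopper in the frame of tube between 0.034 and 0.046 m and horizontal distance between stopper and tube below 0.005 m and angle between the z axis of stopper and the z axis of tube, either way round below 0.06 rad and contact force between stopper and the fingers above 2 N and contact force between stopper and tube below 10 N and linear speed of stopper below 0.01 m/s); the arm keeps its last pose, push and grip.
It fails at once if the stopper is drawn more than 60 mm out (z of stopper in the frame of tube above 0.06 m).
It fails at once if the stopper is drawn while the pipe is not home, or the pipe is lifted with it (5 mm or more off its seat with the stopper over 10 mm out) (z of stopper in the frame of tube above 0.01 m and value of joint pipe above 0.005 m).
It fails at once if another pipe's stopper is shifted by more than 8 mm (distance of any of stopper_b, stopper_c from where it was at the start of the episode above 0.008 m).
It fails at once if something else on the bench is shifted by more than 20 mm (distance of any of toe_plug, glue, mallet, tape, offcut, offcut2, knife from where it was at the start of the episode above 0.02 m).
It also fails if it takes over 38 s, if anything falls off the work surface, if the arm or the gripper's body presses on something with over 40 N, if the wrist force passes 120 N, or if a joint passes its speed limit or range.

## Working session

There is one attempt and no reset: what is moved stays moved. The work goes in short steps, Python scripts to look and compute and a tool call to move; the robot and the scene stay as the last step left them, time stands still between calls to the robot, and variables do not carry over. Pictures are saved under pics/ and viewed, and the job is handed in when it is done.

Besides the shell and the picture viewer there is one more tool, called after "Call:" as name(argument=value, ...) on one line, values as JSON. play_rows: Moves the arm, as the interface text tells. Its arguments: {"type":"object","properties":{"plan":{"type":"array"},"gripper":{"type":"number"}},"required":["plan"]}

```bash
mkdir -p pics; ls
python3 - <<'E'
from plant import bot,snapshot,camera_params
import cv2
s=bot.get_state();print(s['time'],s['eef_pos'],s['eef_rot'],s['finger_gap'])
for n in ("scene","top"):
    cv2.imwrite(f"pics/{n}0.png",snapshot(n)[:,:,::-1]);c=camera_params(n);print(c)
E
```

```text
pics
0.0 [0.14409562 0.63322396 0.24924227] [ 6.73223312e-04  7.81602067e-01  6.23776585e-01 -7.26966995e-04] 0.08485691796426957
{'intrinsics': array([[397.29090574,   0.        , 279.20516214],
       [  0.        , 397.29090574, 209.95394192],
       [  0.        ,   0.        ,   1.        ]]), 'world_to_cam': array([[ 0.8093616 ,  0.58716948, -0.01287644, -0.38987082],
       [ 0.42761679, -0.6041776 , -0.67239371, -0.11023538],
       [-0.40258873,  0.53870347, -0.74008168,  1.33956057],
       [ 0.        ,  0.        ,  0.        ,  1.        ]])}
{'intrinsics': array([[512.00572783,   0.        , 278.46545941],
       [  0.        , 512.00572783, 211.52760604],
       [  0.        ,   0.        ,   1.        ]]), 'world_to_cam': array([[-0.01483137, -0.99973207,  0.01777121, -0.02722613],
       [-0.98650307,  0.01173191, -0.16332197,  0.48660241],
       [ 0.16306972, -0.01995364, -0.98641275,  1.57337443],
       [ 0.        ,  0.        ,  0.        ,  1.        ]])}
```

View pics/scene0.png

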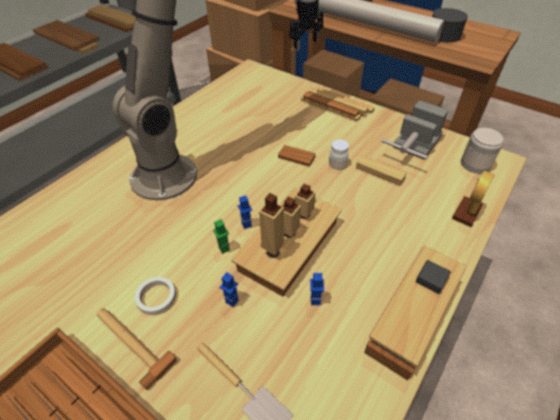

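View pics/top0.png

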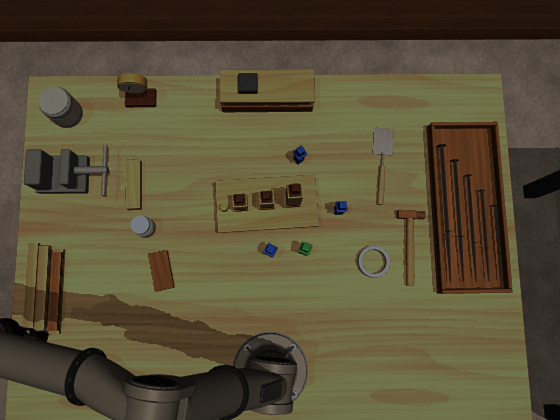

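The scene view shows three pipes on the chest. The tallest is at about (271,225) in scene, with its stopper at (271,203), and it is the right-hand one in top at (294,190). The middle pipe is at (290,215) and the shortest at (306,200). The blue and green look-alikes stand on the bench. I'll confirm with an enlarged crop.

Run:
```python
import cv2,numpy as np
a=cv2.imread("pics/scene0.png")[175:295,215:355];b=cv2.imread("pics/top0.png")[140:260,200:340]
f=lambda i:cv2.resize(i,None,fx=4,fy=4,interpolation=cv2.INTER_CUBIC)
cv2.imwrite("pics/c1.png",f(a));cv2.imwrite("pics/c2.png",cv2.convertScaleAbs(f(b),alpha=1.6))
```

```text
(no output)
```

View pics/c1.png

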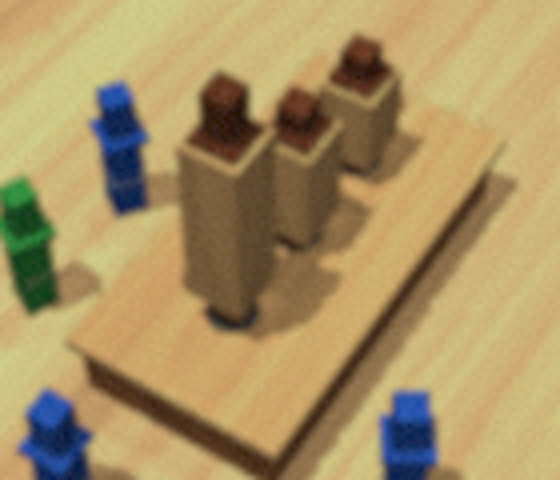

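View pics/c2.png

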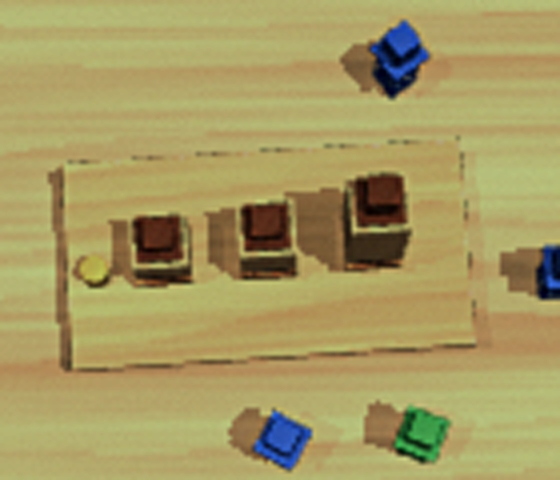

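```bash
cat > h.py <<'E'
import numpy as np,cv2
from plant import bot,snapshot,camera_params
def ray(c,uv):
    W=c['world_to_cam'];R=W[:3,:3];o=-R.T@W[:3,3]
    d=R.T@np.linalg.solve(c['intrinsics'],[uv[0],uv[1],1]);return o,d/np.linalg.norm(d)
def onz(c,uv,z):
    o,d=ray(c,uv);return o+d*(z-o[2])/d[2]
def tri(L):
    A=np.zeros((3,3));b=np.zeros(3)
    for o,d in L:
        P=np.eye(3)-np.outer(d,d);A+=P;b+=P@o
    p=np.linalg.solve(A,b);return p,[np.linalg.norm((np.eye(3)-np.outer(d,d))@(p-o)) for o,d in L]
def proj(c,p):
    W=c['world_to_cam'];q=c['intrinsics']@(W[:3,:3]@p+W[:3,3]);return q[:2]/q[2]
E
python3 - <<'E'
from h import *
S=camera_params("scene");T=camera_params("top")
p,e=tri([ray(S,(271.0,195.8)),ray(T,(295.3,186.7))]);print(p,e)
cs=[onz(T,(200+u/4,140+v/4),.06) for u,v in [(62,165),(462,140),(475,345),(70,368)]]
for c in cs: print(c)
print([np.linalg.norm(cs[i]-cs[i-1]) for i in range(4)], [np.degrees(np.arctan2(*(a-b)[:2])) for a,b in ((cs[0],cs[1]),(cs[3],cs[2]))], sum(cs)/4)
s=bot.get_state();print(s['eef_pos'],s['joint_positions'])
E
```

```text
[ 0.51563671 -0.07442716  0.27737767] [np.float64(0.0015273877550210958), np.float64(0.0015273877550209276)]
[0.5815187  0.16273354 0.06      ]
[ 0.59829876 -0.15187519  0.06      ]
[ 0.43515674 -0.15762295  0.06      ]
[0.42114827 0.15574041 0.06      ]
[np.float64(0.16052282889174502), np.float64(0.3150559035358484), np.float64(0.16324323988415573), np.float64(0.31367632052783184)] [np.float64(-3.0530518571318916), np.float64(-2.5596242448430786)] [0.50903062 0.00224395 0.06      ]
[0.14410809 0.63328501 0.24939189] [-1.44600964  0.39908717  0.04504488  1.53774397 -0.0187118   1.20688274
 -0.05068637]
```

Each measured position is checked against the text:
- **Stopper:** the tallest pipe's stopper triangulates to (0.516, -0.074), top at 0.277. The text gives about 0.270.
- **Hole:** the chest corners (164 x 314, as stated) give (0.513, -0.078) and a yaw of about 2.8°.

Next I'll rise and swing round.

Call:
play_rows(plan=[-0.9,1.5,-0.4,-0.3,-1.8,3.0,-0.8,-0.6,-2.7,4.5,-1.2,-0.9,-3.6,6.0,-1.6,-1.2,-4.5,7.5,-2.0,-1.5,-5.4,9.0,-2.4,-1.8,-6.3,10.5,-2.8,-2.1,-7.2,12.0,-3.2,-2.4,-8.1,13.5,-3.6,-2.7,-8.2,14.0,-3.7,-3.1], gripper=1)

```text
time: 1.35
eef_pos: [0.5022, 0.2963, 0.3621]
eef_rot: [0.001, 0.693, 0.721, 0.0]
contact_force: [-0.4, 0.5, -0.5]
finger_gap: 0.0852
```

Call:
play_rows(plan=[-1.7,0,0,0,-3.4,0,0,0,-5.1,0,0,0,-6.8,0,0,0,-8.5,0,0,0,-10.2,0,0,0,-11.6,0,0,0,-12.4,-0.1,0,0,-12.4,-0.1,0,0])

```text
time: 2.48
eef_pos: [0.513, -0.0731, 0.3611]
eef_rot: [-0.0, 0.692, 0.722, -0.0]
contact_force: [-0.3, 0.4, -0.1]
finger_gap: 0.0856
```

Run:
```python
from h import *
s=bot.get_state();print(s['time'],s['eef_pos'],s['eef_rot'])
c=camera_params("wrist");np.save("w1.npy",c,allow_pickle=True)
cv2.imwrite("pics/w1.png",snapshot("wrist")[:,:,::-1]);print(c)
```

```text
2.475 [ 0.51300387 -0.07310693  0.36111649] [-8.09997046e-05  6.92056652e-01  7.21843150e-01 -2.22585914e-04]
{'intrinsics': array([[312.94319449,   0.        , 278.84886384],
       [  0.        , 312.94319449, 209.50612144],
       [  0.        ,   0.        ,   1.        ]]), 'world_to_cam': array([[-4.20542279e-02,  9.99114983e-01, -8.32079972e-04,
         9.46189432e-02],
       [ 9.56069447e-01,  4.04841704e-02,  2.90331268e-01,
        -5.56835908e-01],
       [ 2.90108006e-01,  1.14141311e-02, -9.56925840e-01,
         3.37237745e-01],
       [ 0.00000000e+00,  0.00000000e+00,  0.00000000e+00,
         1.00000000e+00]])}
```

View pics/w1.png

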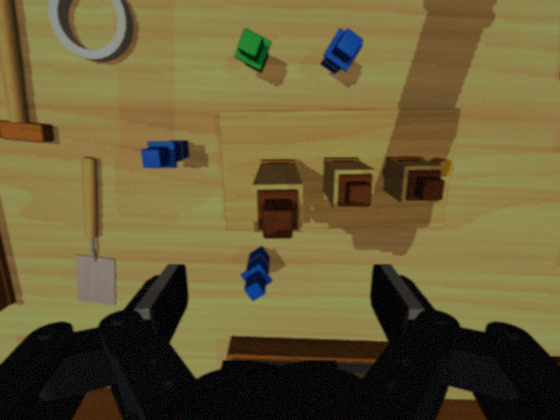

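The wrist view shows the tallest pipe at (278,205), with its handle top at about (278,222), midway between the fingers. I'll enlarge it to measure.

Run:
```python
import cv2
a=cv2.imread("pics/w1.png")[150:250,235:325]
cv2.imwrite("pics/w1c.png",cv2.convertScaleAbs(cv2.resize(a,None,fx=6,fy=6,interpolation=cv2.INTER_CUBIC),alpha=2))
```

```text
(no output)
```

View pics/w1c.png

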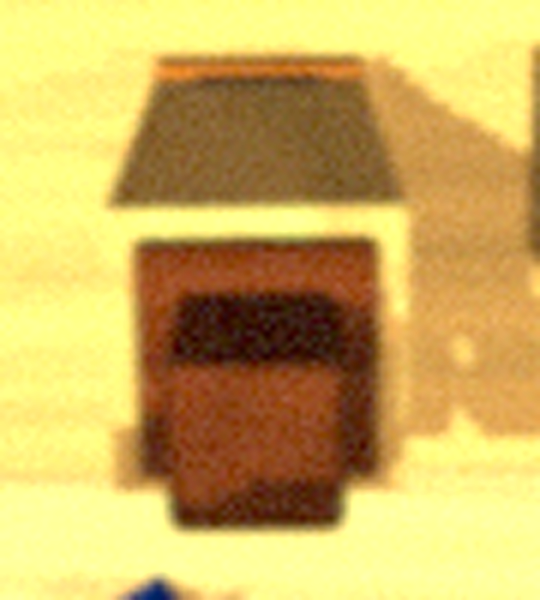

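Run:
```python
from h import *
S=camera_params("scene");T=camera_params("top");W=np.load("w1.npy",allow_pickle=True).item()
w=ray(W,(278.0,224.2));s=ray(S,(271.0,195.8));t=ray(T,(295.3,186.7))
for L in ([w,s],[w,t],[w,s,t]): print(tri(L))
for z in (.265,.270,.275): print(z,onz(W,(278,224.2),z))
for z in (.226,.231):
  a,b=onz(W,(253.3,184.2),z),onz(W,(302.5,184.2),z);print(z,a,b,np.linalg.norm(a-b),(a+b)/2+[.021,.001,0])
print(onz(T,(295.3,186.7),.27),onz(S,(271.0,195.8),.27))
```

```text
(array([ 0.51413133, -0.07234752,  0.27443493]), [np.float64(0.001471531531067474), np.float64(0.0014715315310675802)])
(array([ 0.51566399, -0.07467451,  0.26915884]), [np.float64(0.0014012475251523463), np.float64(0.0014012475251524246)])
(array([ 0.51452153, -0.07375994,  0.27566277]), [np.float64(0.001743747389124825), np.float64(0.0020491353423386536), np.float64(0.0018557104721398517)])
0.265 [ 0.51648177 -0.07337421  0.265     ]
0.27 [ 0.51470547 -0.07343042  0.27      ]
0.275 [ 0.51292918 -0.07348663  0.275     ]
0.226 [ 0.49552446 -0.09520009  0.226     ] [ 0.49377398 -0.05379079  0.226     ] 0.04144628907923226 [ 0.51564922 -0.07349544  0.226     ]
0.231 [ 0.49442163 -0.09482559  0.231     ] [ 0.49270501 -0.05421737  0.231     ] 0.040644487034535916 [ 0.51456332 -0.07352148  0.231     ]
[ 0.51611528 -0.07589501  0.27      ] [ 0.51212585 -0.06757233  0.27      ]
```

The handle is at (0.5145, -0.0735), top about 0.271, and the tool yaw of 92.4° matches the pipe edge. Descending to grasp height now.

Call:
play_rows(plan=[0,0.05,1.0,0,0,0.05,2.0,0,0,0.05,2.8,0,0,0.05,3.3,0,0,0.05,3.45,0,0,0.05,3.45,0])

```text
time: 3.28
eef_pos: [0.5155, -0.0704, 0.2581]
eef_rot: [0.0, 0.69, 0.724, 0.0]
contact_force: [-0.1, 0.6, 0.6]
finger_gap: 0.0856
```

Run:
```python
from h import *
s=bot.get_state();print(s['time'],s['eef_pos'],s['contact_force'])
c=camera_params("wrist")
cv2.imwrite("pics/w2.png",cv2.convertScaleAbs(snapshot("wrist")[:,:,::-1],alpha=1.6))
```

```text
3.275 [ 0.51548071 -0.07043243  0.25814601] [-0.13899886  0.63908607  0.63649261]
```

View pics/w2.png

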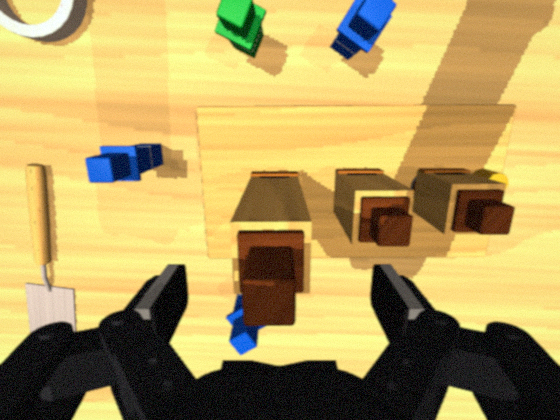

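The handle top at (270,302) sits about 3 mm left of the jaw midline at u≈279, because the arm drifted in y. I'll correct that, then close.

Call:
play_rows(plan=[-0.1,-0.02,0.03,0,-0.1,-0.02,0.03,0,-0.1,-0.02,0.03,0])

```text
time: 3.7
eef_pos: [0.5147, -0.074, 0.2571]
eef_rot: [0.0, 0.69, 0.723, 0.0]
contact_force: [0.1, 0.1, -0.2]
finger_gap: 0.0855
```

Call:
play_rows(plan=[0,0,0,0,0,0,0,0,0,0,0,0,0,0,0,0,0,0,0,0,0,0,0,0], gripper=-1)

```text
time: 4.45
eef_pos: [0.5147, -0.0742, 0.2569]
eef_rot: [0.0, 0.69, 0.723, -0.0]
contact_force: [0.4, -1.7, 0.5]
finger_gap: 0.021
```

Run:
```python
from h import *
s=bot.get_state();print(s['time'],s['eef_pos'],s['contact_force'],s['finger_gap'])
cv2.imwrite("pics/w3.png",cv2.convertScaleAbs(snapshot("wrist")[:,:,::-1],alpha=1.6))
```

```text
4.45 [ 0.51465899 -0.0742024   0.25690799] [ 0.40223406 -1.74128802  0.49932597] 0.020956700751791138
```

View pics/w3.png

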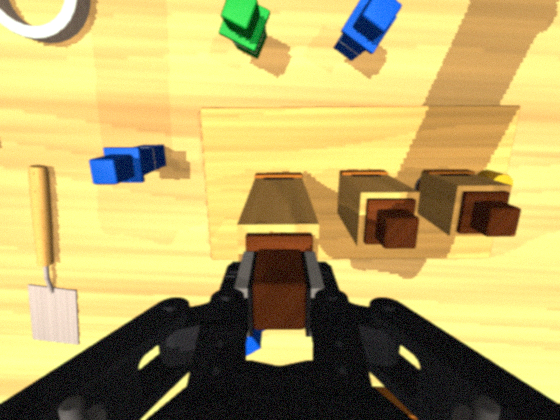

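The handle is gripped (gap 21 mm, side force 1.7 N) and sits centred at (279,290). Pressing down in small steps.

Call:
play_rows(plan=[0,0,0.05,0,0,0,0.1,0,0,0,0.15,0,0,0,0.2,0,0,0,0.2,0])

```text
time: 5.12
eef_pos: [0.5147, -0.0742, 0.2515]
eef_rot: [0.0, 0.69, 0.723, 0.0]
contact_force: [-1.7, -1.9, 5.7]
finger_gap: 0.0212
```

Call:
play_rows(plan=[0,0,0.05,0,0,0,0.1,0,0,0,0.1,0])

```text
time: 5.5
eef_pos: [0.5147, -0.0742, 0.2484]
eef_rot: [0.0, 0.69, 0.723, 0.0]
contact_force: [-1.3, -1.2, 4.6]
finger_gap: 0.0214
```

Call:
play_rows(plan=[0,0,0.05,0,0,0,0.05,0])

```text
time: 5.75
eef_pos: [0.5147, -0.0742, 0.2469]
eef_rot: [0.0, 0.69, 0.723, 0.0]
contact_force: [-0.9, -0.6, 5.4]
finger_gap: 0.0212
```

Call:
play_rows(plan=[0,0,0.05,0,0,0,0.05,0])

```text
time: 6.0
eef_pos: [0.5147, -0.0742, 0.2452]
eef_rot: [0.0, 0.69, 0.723, 0.0]
contact_force: [-3.1, -0.9, 5.4]
finger_gap: 0.0213
```

Call:
play_rows(plan=[0,0,0.05,0,0,0,0.05,0])

```text
time: 6.25
eef_pos: [0.5148, -0.0742, 0.245]
eef_rot: [-0.0, 0.69, 0.723, 0.0]
contact_force: [-3.3, -1.2, 12.9]
finger_gap: 0.0215
```

Call:
play_rows(plan=[0,0,0.05,0,0,0,0.05,0])

```text
time: 6.5
eef_pos: [0.5148, -0.0742, 0.245]
eef_rot: [-0.0, 0.69, 0.723, 0.001]
contact_force: [-7.7, -1.2, 21.2]
finger_gap: 0.0213
```

It hit a hard stop at TCP z 0.2450: force rose from 5.4 to 21 N with no motion. Travel was 11.9 mm, inside the 8 to 13 mm range. I'll check the scene and top images before drawing.

Run:
```python
from h import *
a=snapshot("scene")[:,:,::-1];w=snapshot("wrist")[:,:,::-1]
f=lambda i:cv2.convertScaleAbs(cv2.resize(i,None,fx=4,fy=4,interpolation=cv2.INTER_CUBIC),alpha=1.2)
x=np.hstack([f(a[175:275,225:320]),f(w[150:250,230:330])]);cv2.imwrite("pics/h.png",x);print(x.shape)
```

```text
(400, 780, 3)
```

View pics/h.png

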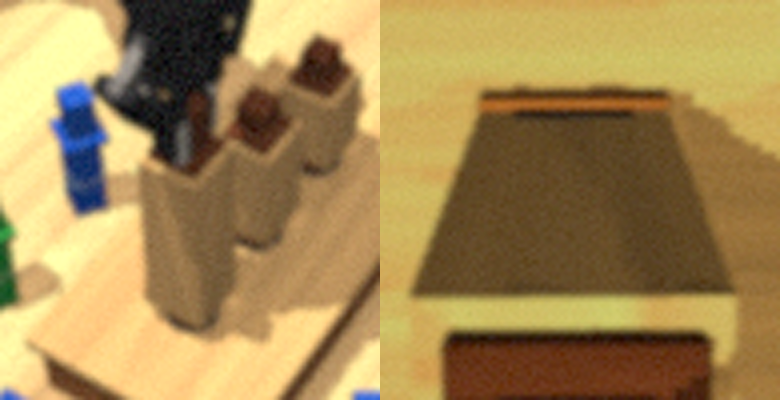

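The tube's top-left corner has dropped about 4 px in scene (212.5 to 216), and the shoulder still sits on the tube. The pipe is home, so I'll start drawing by easing off and taking a first short lift.

Call:
play_rows(plan=[0,0,-0.05,0,0,0,-0.1,0,0,0,-0.15,0,0,0,-0.2,0,0,0,-0.25,0,0,0,-0.25,0])

```text
time: 7.35
eef_pos: [0.5144, -0.0742, 0.2492]
eef_rot: [-0.0, 0.69, 0.723, -0.0]
contact_force: [-0.9, -1.6, -1.4]
finger_gap: 0.0213
```

Call:
play_rows(plan=[0,0,-0.08,0,0,0,-0.16,0,0,0,-0.24,0,0,0,-0.32,0,0,0,-0.4,0,0,0,-0.48,0,0,0,-0.48,0])

```text
time: 8.22
eef_pos: [0.5147, -0.074, 0.2642]
eef_rot: [0.0, 0.69, 0.723, 0.0]
contact_force: [-0.0, -2.2, -0.0]
finger_gap: 0.0211
```

Call:
play_rows(plan=[0,0,-0.08,0,0,0,-0.16,0,0,0,-0.24,0,0,0,-0.32,0,0,0,-0.4,0,0,0,-0.48,0,0,0,-0.54,0,0,0,-0.54,0])

```text
time: 9.22
eef_pos: [0.5147, -0.074, 0.2803]
eef_rot: [0.0, 0.69, 0.723, 0.0]
contact_force: [-0.6, -3.5, -0.8]
finger_gap: 0.0212
```

Run:
```python
from h import *
s=bot.get_state();print(s['time'],s['eef_pos'],s['contact_force'],s['finger_gap'])
a=snapshot("scene")[:,:,::-1];w=snapshot("wrist")[:,:,::-1]
f=lambda i:cv2.convertScaleAbs(cv2.resize(i,None,fx=4,fy=4,interpolation=cv2.INTER_CUBIC),alpha=1.4)
cv2.imwrite("pics/u.png",np.hstack([f(a[165:275,225:320]),f(w[180:290,230:330])]))
```

```text
9.225 [ 0.51470296 -0.07399624  0.28032951] [-0.60900319 -3.46521254 -0.80254847] 0.02119697092197993
```

View pics/u.png

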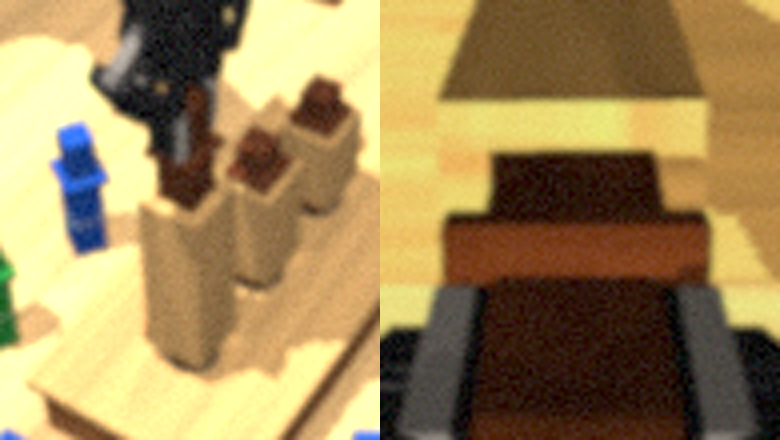

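The stopper is out 35 mm and the line is not yet showing. I'll go up the last 5 mm with a slight sideways relief of the 3.5 N.

Call:
play_rows(plan=[0,0,-0.05,0,0,0,-0.1,0,-0.02,0,-0.15,0,-0.02,0,-0.16,0,-0.02,0,-0.16,0,-0.02,0,-0.16,0])

```text
time: 10.07
eef_pos: [0.5148, -0.0741, 0.2849]
eef_rot: [-0.0, 0.69, 0.724, 0.0]
contact_force: [1.3, -2.9, -0.4]
finger_gap: 0.021
```

Run:
```python
from h import *
s=bot.get_state();print(s['time'],s['eef_pos'],s['contact_force'],s['finger_gap'])
np.save("w4.npy",camera_params("wrist"),allow_pickle=True)
a=snapshot("scene")[:,:,::-1];w=snapshot("wrist")[:,:,::-1]
cv2.imwrite("pics/w4.png",w);cv2.imwrite("pics/s4.png",a)
f=lambda i:cv2.convertScaleAbs(cv2.resize(i,None,fx=5,fy=5,interpolation=cv2.INTER_CUBIC),alpha=1.4)
cv2.imwrite("pics/v.png",np.hstack([f(a[180:290,240:300]),f(w[180:290,230:325])]))
```

```text
10.075 [ 0.51475299 -0.07406316  0.28491928] [ 1.29797699 -2.87973125 -0.39817006] 0.021004481851418223
```

View pics/v.png

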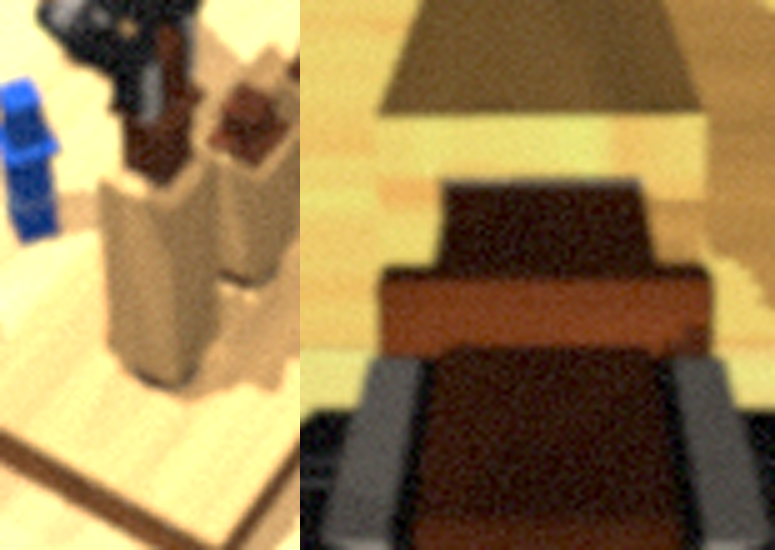

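Run:
```python
from h import *
W=np.load("w4.npy",allow_pickle=True).item()
for z in (.213,.218,.223,.228):
  a,b=onz(W,(245.6,202.6),z),onz(W,(311,202.6),z);print(z,a[:2],b[:2],np.linalg.norm(a-b))
s=bot.get_state();print(s['time'],s['eef_pos'],s['contact_force'],abs(s['qvel']).max())
```

```text
0.213 [ 0.49587132 -0.09621296] [ 0.49388236 -0.05390128] 0.04235839811665608
0.218 [ 0.4944459  -0.09572853] [ 0.49250788 -0.05450057] 0.04127349456845106
0.223 [ 0.49302047 -0.09524411] [ 0.49113341 -0.05509985] 0.04018859102024605
0.228 [ 0.49159505 -0.09475969] [ 0.48975893 -0.05569913] 0.03910368747204103
10.175 [ 0.5147472  -0.07406233  0.28489014] [ 0.33022321 -0.57859596 -0.57493916] 0.0019948811352352193
```

The tube's top-edge width gives a height of about 0.215 to 0.218, so the pipe is still home. The line is just showing at the rim, forces are under 3 N and the arm is still. Handing in.

Run:
```python
from plant import bot
print(bot.finish_job())
s=bot.get_state();print(s['time'],s['eef_pos'],s['contact_force'],s['finger_gap'])
```

```text
the job is handed in; nothing more can be done
None
the job is handed in; nothing more can be done
```

The tallest pipe is pressed home and its stopper is drawn out about 40 mm, still held in the gripper. I handed the job in at about 10.2 s; it returned no verdict.

- **Pressing home:** I gripped the handle and pressed the pipe down 11.9 mm at about 5.5 N. It hit a hard stop, where the force rose to 21 N with no further motion.
- **Drawing the stopper:** I drew it straight up 39.9 mm by the arm's own reading. Each time I checked, the pull was under 2 N, well below the 12 N that lifts the pipe.

**Last checks:**
- The pale line is just showing at the rim in the wrist view, though only faintly.
- The width of the tube's top edge puts it at about 0.215 m, against 0.218 m nominal, so the pipe is still home.
- The grip gap is 21 mm, side force fell from about 3 N to under 1 N, and the arm is still.
- I saw nothing else disturbed in the views I took, but I did not re-measure the other stoppers or bench items.

**Disagreements:**
- The scene and top cameras differed by up to about 7 mm in the handle's height and 8 mm in its y position. I relied on the wrist view, and the centred grasp confirmed it.
- During the descent the arm drifted about 3 mm in y, which I corrected before closing the gripper.

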